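# Sweep a taken draughtsman through the sprung gate

### The arm

A 7-joint arm with a two-finger parallel gripper is mounted at the origin on the work surface. World frame = base frame: x ahead of the robot, y to its left, z up, the work surface at z = 0. Lengths are in mm, angles in rad, forces in N, time in s.
With the tool pointing down it reaches from about 400 to 875 mm from the base axis. Payload 4.4 kg.
Tool frame: the origin (TCP) lies at the very end of the fingers, on their centre line; the grasp point (between the pads) lies 19 mm behind it; z points along the fingers, y is the line along which they close (so a half turn about z gives the same grasp; the last joint's range is limited). The gripper opens to 85 mm and grips with 20 to 120 N. Pads are 22 mm wide; open, the fingers measure 114 mm over their backs; the gripper's body (76 mm by 85 mm) begins 54 mm behind the grasp point. The pads swing forward as they close: fully open they stand 13 mm farther back than shut.
Start: joints at [-1.179, 0.628, 0.038, 1.517, -0.027, 0.996, -0.02], TCP at [287.264, 583.093, 231.313] pointing down, gripper open.
Joint ranges: [-3.06, 3.06], [-0.37, 2.12], [-1.25, 1.32], [0.18, 2.47], [-1.1, 4.24], [0.23, 1.98], [-2.94, 2.94]. Speed limits (rad/s): [2.57, 2.57, 3.14, 3.14, 3.14, 3.14, 3.14].

### API

Orientations are given as [roll, pitch, yaw] about the fixed x, y, z axes, in that order (R = Rz(yaw) Ry(pitch) Rx(roll)).
In Python, from cell import read_state, get_image, camera_info, finish_job gives the robot as it stands.
- The arm moves only by the tool play_rows, never from a script. Its argument "deltas" is one flat list of numbers, 7 for each row, row after row: the shift along the tool's x, y, z in mm, then the turn, a rotation vector about the tool's x, y, z in rad, then the opening, from 0 (shut) to 1 (fully open). In form: [dx, dy, dz, ax, ay, az, grip, dx, dy, dz, ax, ay, az, grip, ...]. A call has 1 to 10 rows; each row is the pose to reach, as a shift and turn from the pose commanded when the call began, along the tool's axes at that moment; what a row does not reach only later rows make up. A row lasts 1/8 s, in which the tool goes at most 62.5 mm and 10.7 degrees, less where a joint would pass 70% of its speed; a pose out of reach is approached as far as the arm can. A call with a gripper value outside its range is refused whole. The fingers move at their own pace and stop on an object; the grip force is fixed at half the most. Time passes only in rows, so rows that repeat a pose let the fingers close. It gives the time, the measured TCP pose, the force, the opening and the grip force at its end, in the units of the state.
- read_state(): the state, without advancing time (a new reading comes with each control period).
- get_image(name): name is "scene" or "top" or "wrist"; returns the picture (400x640x3 uint8, red, green, blue); there is no depth.
- camera_info(name): a dict with "fx", "fy", "cx", "cy" (pixels), "T" (4x4, takes a point from camera to world coordinates). Camera axes: x right, y down, z forward; pixel columns grow to the right and rows downward; lengths in mm; the calibration is good to about 2 mm. A picture is of the moment at which its call begins: read the wrist's pose just before it. camera_info takes no time and is no camera call; for the wrist camera it gives the pose at the moment of the call.
- finish_job(): hands the job in; it is judged then, once.
The state is a dict: "clock": time; "qpos": joint angles; "qd": joint speeds; "tau": joint torques, N m; "eef_pos": TCP position; "tool_rot": TCP orientation; "force": force on the tool from outside, world axes, zero at the start; "torque": the same for the moment, N m; "width": finger opening in mm; "gripper_force": force on a finger pad.
Only numpy, scipy, OpenCV 4.12 (cv2) and the standard library are available. Lean on these libraries where they do the work, as an engineer would, in place of code of your own. Each camera call takes 0.05 s, during which the arm holds its last target. There are 200 camera calls.

### The job

A walnut draughtsman lies on the raised plywood deck of the captured-piece tray. Push the self-closing gate open with one finger and keep holding it open while the other finger pushes the draughtsman over the edge, so that it drops into the bin behind the gate; the piece must not be used to push the gate, nor be struck by it. Only push the piece gently, never pinch or lift it, then take the fingers away so that the gate swings shut, and leave the things standing around the tray where they are.

Things in the scene. Friction and masses are not known exactly. Their poses are not given: they have to be found in the camera images.
- tray: Birch plywood captured-piece tray, fixed to the shelf. Origin: at shelf level under the gate line, mid-opening; x points through the gate into the bin, y to the gate's hinge side, z up. Front part is a raised flat deck, top 55 mm above the shelf, x -160 to 0, y -75 to +75 mm, with no rim on any side; behind it the open bin. No roof or lintel: fingers can pass through the opening from above.
- bin (a point): Centre of the bin's inner floor (tray x 67, y 0, z 6 mm). Bin inside: x 0 to 135, y -60 to +60 mm; walls 8 to 10 mm thick, tops 71 mm above the shelf. At tray x = 0 the deck ends in a sheer 49 mm drop into the bin. The gate's hinge post stands at tray x -3 to +11, y +62 to +74 mm, 95 mm tall.
- gate (a joint): Angle of the grey sprung gate: 0 = shut, up to 1.65 rad; opens only into the bin (free end swings to tray +x; positive about tray +z). A spring shuts it in under a second when let go: closing torque 0.06 Nm shut, 0.11 Nm at 1 rad (2 to 4 N on a finger 30 mm from the hinge; 0.7 N is enough near the free end).
- gate_end (a point): Middle of the gate's free end, 112 mm from the hinge pin. The gate is an upright panel 110 mm long, 5 mm thick, 32 mm high, from 59 to 91 mm above the shelf (4 mm clear of the deck), on a vertical pin at tray x +4, y +57 mm. Shut, it closes the opening from y +55 to -55 mm at x +4 mm.
- piece: The walnut draughtsman to be put away: a flat round disc, 34 mm diameter, 14 mm thick, about 20 g, lying flat on the deck before the gate; origin at the centre of its thickness and disc, so 7 mm above the deck; z is its axis. Two like pieces already lie in the bin.
- king: Bystander: walnut chess king, base 38 mm diameter, 95 mm tall, upright on the shelf on the hinge side of the tray. Origin under its base.
- ruin: Bystander: grey resin ruined wall on a 100 x 45 mm base, up to 76 mm tall, on the shelf on the rail side of the tray. Origin under its base.
- case: Bystander: clear acrylic box with clip-on lid, 104 x 87 x 50 mm, on the shelf on the hinge side of the tray. Origin under its base.
- hill: Bystander: green plastic hill piece, 110 mm diameter, 32 mm tall, on the shelf on the rail side of the tray. Origin under its base.

How it is judged:
By the outcome, as a careful person would: the job done as asked, in the order asked, and still so for the second after the job is handed in, with the robot touching nothing.
It also fails if it takes over 38 s, if anything falls off the work surface, if the arm or the gripper's body presses on something with over 40 N, if the wrist force passes 120 N, or if a joint passes its speed limit or range.

## Working session

There is one attempt and no reset: what is moved stays moved. The work goes in short steps, Python scripts to look and compute and a tool call to move; the robot and the scene stay as the last step left them, time stands still between calls to the robot, and variables do not carry over. Pictures are saved under pics/ and viewed, at most 10 in all, crops included, and the job is handed in when it is done.

Besides the shell and the picture viewer there is one more tool, called after "Emit:" in YAML: its name, and indented under it one key for each argument. play_rows: Moves the arm, as the interface text tells. Its arguments: {"type":"object","properties":{"deltas":{"type":"array"}},"required":["deltas"]}

```bash
mkdir -p pics; ls
python3 - <<'E'
from cell import *
import cv2,numpy as np
s=read_state();print({k:np.round(s[k],3) for k in s})
for n in("scene","top"):
    im=get_image(n);cv2.imwrite(f"pics/{n}0.png",im[:,:,::-1]);c=camera_info(n);print(n,c["fx"],c["fy"],c["cx"],c["cy"],np.round(c["T"],3).tolist())
E
```

```text
pics
{'clock': np.float64(0.0), 'qpos': array([-1.179,  0.629,  0.038,  1.518, -0.027,  0.996, -0.02 ]), 'qd': array([ 0.001, -0.001,  0.002,  0.001,  0.   ,  0.002,  0.   ]), 'tau': array([-0.0000e+00, -5.6341e+01,  1.2260e+00, -1.9344e+01,  1.1000e-02,
        1.1000e-02,  0.0000e+00]), 'eef_pos': array([286.954, 582.531, 230.356]), 'tool_rot': array([-3.14 , -0.   ,  2.684]), 'force': array([-0.688,  1.64 , -0.6  ]), 'torque': array([0.025, 0.039, 0.002]), 'gripper_force': np.float64(0.0), 'width': np.float64(85.577)}
scene 402.3152481578153 402.3152481578153 313.3276274212613 207.10281781284593 [[-0.72, 0.538, -0.439, 1005.858], [0.694, 0.546, -0.469, 428.75], [-0.013, -0.642, -0.766, 721.544], [0.0, 0.0, 0.0, 1.0]]
top 443.7681064553761 443.7681064553761 326.26458799754255 197.43877470755643 [[-0.118, -0.973, 0.2, 440.85], [-0.993, 0.115, -0.024, 48.112], [0.0, -0.202, -0.979, 927.165], [0.0, 0.0, 0.0, 1.0]]
```

View pics/top0.png

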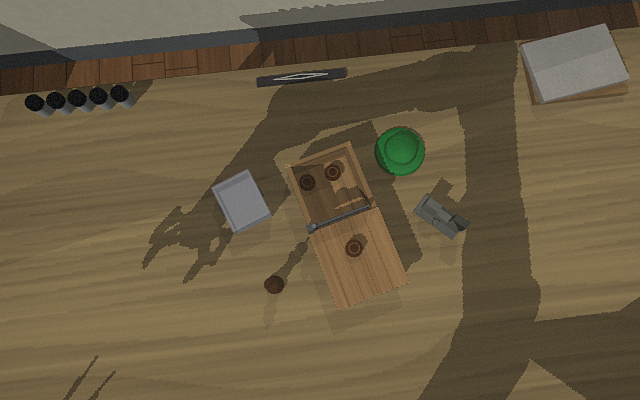

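View pics/scene0.png

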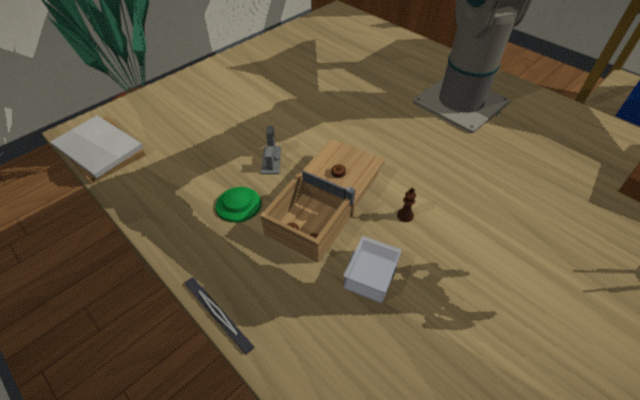

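Top view: deck front corners are near (342,309) and (409,281), the hinge near (312,227), and the piece at (354,248). I'll enlarge it for exact corners.

Run:
```python
import cv2
im=cv2.imread("pics/top0.png")[130:320,250:440]
cv2.imwrite("pics/crop0.png",cv2.resize(im,(600,600),interpolation=cv2.INTER_CUBIC))
```

```text
(no output)
```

View pics/crop0.png

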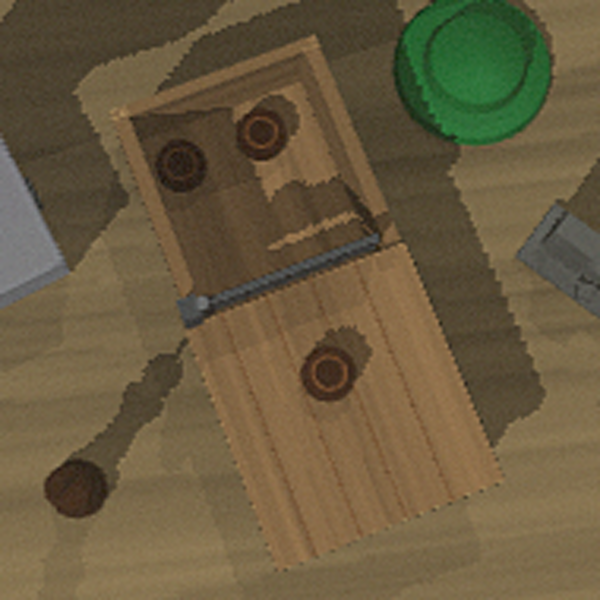

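The crop (3.158×) shows deck corners at (279,571), (502,480) and (405,243), the piece top at (328,373), the gate's free end at (378,238), and bin back corners at (116,112) and (316,38). Next I'll fit the tray pose.

```bash
cat > h.py <<'E'
from cell import *
import cv2,numpy as np
from scipy.optimize import least_squares
def px2w(name,uv,z,c=None):
    c=c or camera_info(name);T=np.array(c["T"])
    d=T[:3,:3]@[(uv[0]-c["cx"])/c["fx"],(uv[1]-c["cy"])/c["fy"],1]
    return T[:3,3]+d*(z-T[2,3])/d[2]
def w2px(c,p):
    T=np.array(c["T"]);q=T[:3,:3].T@(np.array(p)-T[:3,3]);return np.array([c["fx"]*q[0]/q[2]+c["cx"],c["fy"]*q[1]/q[2]+c["cy"]])
E
python3 - <<'E'
from h import *
cr=lambda u,v:((u+.5)/600*190+250-.5,(v+.5)/600*190+130-.5)
P=[((279,571),(-160,75),55),((502,480),(-160,-75),55),((405,243),(0,-75),55),((116,112),(144,69),71),((316,38),(144,-69),71)]
W=np.array([px2w("top",cr(*a),z)[:2] for a,b,z in P]);L=np.array([b for a,b,z in P])
def f(p,n=5):
    c,s=np.cos(p[2]),np.sin(p[2]);return (L[:n]@np.array([[c,s],[-s,c]])+p[:2]-W[:n]).ravel()
for n in(3,5):
    r=least_squares(f,[500,0,.3],args=(n,),x_scale=[100,100,1]) if n==5 else least_squares(f,[500,0,.3],args=(n,))
    print(n,r.x.round(3),r.fun.round(1))
    x,y,t=r.x;R=np.array([[np.cos(t),-np.sin(t)],[np.sin(t),np.cos(t)]])
    for nm,uv,z in [("piece",(328,373),69),("gate_end",(378,238),91),("hinge",(203,303),93),("king",(76,480),90)]:
        w=px2w("top",cr(*uv),z);print(nm,w.round(1),(R.T@(w[:2]-[x,y])).round(1))
E
```

```text
3 [ 5.71064e+02 -9.85000e-01  2.52000e-01] [-0.6  1.5 -0.7 -1.7  1.3  0.1]
piece [511.7 -13.7  69. ] [-60.7   2.5]
gate_end [587.3 -52.9  91. ] [  2.8 -54.3]
hinge [560.   57.1  93. ] [ 3.8 59. ]
king [465.2 142.9  90. ] [-66.6 165.7]
5 [ 5.70006e+02 -2.05200e+00  2.48000e-01] [-1.5  1.2 -2.2 -2.2 -0.  -1.   1.9  1.9  1.9  0.2]
piece [511.7 -13.7  69. ] [-59.4   3.1]
gate_end [587.3 -52.9  91. ] [  4.3 -53.5]
hinge [560.   57.1  93. ] [ 4.9 59.8]
king [465.2 142.9  90. ] [-66.  166.2]
```

Emit:
play_rows:
  deltas: [-20,-18,0,0,0,0.03,1,-60,-56,0,0,0,0.1,1,-102,-96,0,0,0,0.18,1,-144,-136,0,0,0,0.26,1,-186,-176,0,0,0,0.34,1,-228,-216,0,0,0,0.42,1,-270,-256,0,0,0,0.5,1,-312,-296,0,0,0,0.58,1,-354,-336,0,0,0,0.66,1,-390,-368,0,0,0,0.688,1]

```text
clock: 1.35
eef_pos: [474.7, 78.3, 231.2]
tool_rot: [-3.141, 0.0, 1.993]
force: [0.6, 0.6, -0.8]
width: 85.3
gripper_force: 0.0
```

```bash
cat >> h.py <<'E'
from scipy.spatial.transform import Rotation as Ro
O=np.array([570.5,-1.5]);YAW=.25
RT=np.array([[np.cos(YAW),-np.sin(YAW)],[np.sin(YAW),np.cos(YAW)]])
def delta(txy,z,phi):  # tray xy of the TCP, world z, tray angle of tool y
    s=read_state();R=Ro.from_euler("xyz",s["tool_rot"])
    w=np.r_[O+RT@np.array(txy),z];Rt=Ro.from_euler("xyz",[np.pi,0,YAW+phi+np.pi/2])
    p=np.array(s["eef_pos"]);print("t",s["clock"],"tcp",p.round(1),"tray",(RT.T@(p[:2]-O)).round(1),"F",np.round(s["force"],1),"w",s["width"].round(1))
    print("delta",R.inv().apply(w-p).round(1),(R.inv()*Rt).as_rotvec().round(3))
E
python3 -c "
from h import *
delta((-62.4,2.6),120,.175)"
```

```text
Traceback (most recent call last):
  File "h.py", line 16, in delta
    p=np.array(s["eef_pos"]);print("t",s["clock"],"tcp",p.round(1),"tray",(RT.T@(p[:2]-O)).round(1),"F",np.round(s["force"],1),"w",s["width"].round(1))
                                                                                                                                   ^^^^^^^^^^^^^^^^
AttributeError: 'float' object has no attribute 'round'
```

```bash
sed -i 's/s\["width"\].round(1)/s["width"]/' h.py
python3 -c "
from h import *
delta((-62.4,2.6),120,.175)"
```

```text
t 1.35 tcp [474.7  78.3 231.2] tray [-73.1 101. ] F [ 0.6  0.6 -0.8] w 85.25299539726045
delta [-98.7  -6.3 111.3] [-0.     0.    -0.003]
```

Emit:
play_rows:
  deltas: [-45,-3,0,0,0,-0.003,1,-90,-6,20,0,0,-0.003,1,-98.7,-6.3,60,0,0,-0.003,1,-98.7,-6.3,100,0,0,-0.003,1,-98.7,-6.3,111,0,0,-0.003,1,-98.7,-6.3,111,0,0,-0.003,1]

```text
clock: 2.1
eef_pos: [509.2, -11.7, 120.2]
tool_rot: [-3.141, -0.0, 1.999]
force: [-0.4, -0.1, 0.3]
width: 85.3
gripper_force: 0.0
```

Run:
```python
from h import *
delta((-62.4,2.6),75,.175)
a=get_image("wrist");b=get_image("scene")
cv2.imwrite("pics/w1.png",np.hstack([cv2.resize(a,(800,500))])[:,:,::-1])
cv2.imwrite("pics/s1.png",cv2.resize(b[90:290,200:440],(720,600),interpolation=cv2.INTER_CUBIC)[:,:,::-1])
c=camera_info("wrist")
for n,p in(("piece",(511.7,-13.7,69)),):print(n,w2px(c,p)*1.25)
```

```text
t 2.1 tcp [509.2 -11.7 120.2] tray [-61.9   5.2] F [-0.4 -0.1  0.3] w 85.2529337042975
delta [-2.5 -0.9 45.2] [-0.001 -0.     0.003]
piece [403.87614756 282.87935696]
```

View pics/w1.png

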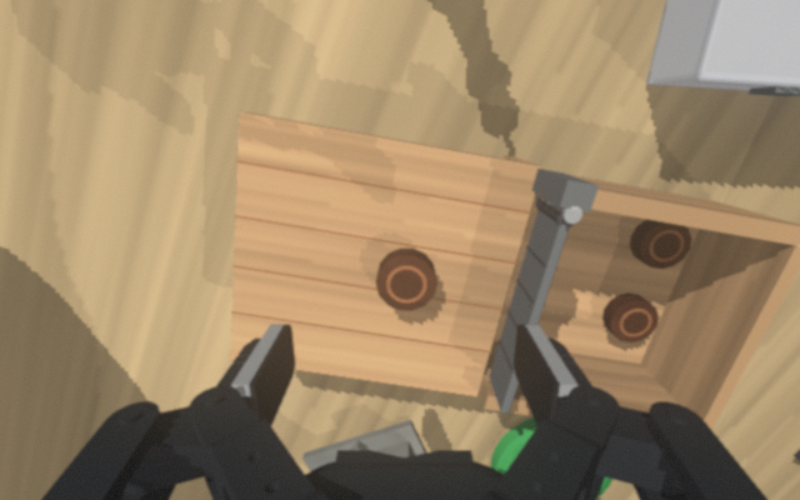

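View pics/s1.png

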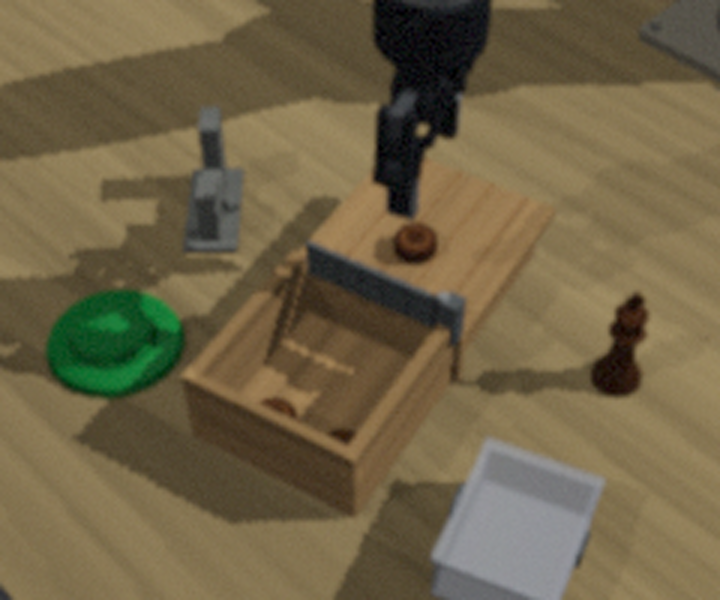

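Wrist view: the piece is at (407,281), close to the predicted (404,283), and the finger tips are at about (293,325) and (517,325). I'll use these to find where the open tips sit relative to the TCP.

Run:
```python
from h import *
s=read_state();c=camera_info("wrist");R=Ro.from_euler("xyz",s["tool_rot"]);p=np.array(s["eef_pos"])
for d in(0,6,13,19):
  print(d,[(w2px(c,p+R.apply([x,y,-d]))*1.25).round(0).tolist() for x in(-11,11) for y in(-42.6,42.6)])
cs=camera_info("scene")
for d in(0,13): print("scene",d,((w2px(cs,p+R.apply([0,49,-d]))-[200,90])*3).round(0))
```

```text
0 [[303.0, 352.0], [503.0, 352.0], [299.0, 305.0], [507.0, 305.0]]
6 [[300.0, 360.0], [507.0, 360.0], [295.0, 312.0], [511.0, 312.0]]
13 [[295.0, 371.0], [511.0, 370.0], [290.0, 321.0], [516.0, 321.0]]
19 [[291.0, 380.0], [515.0, 380.0], [285.0, 329.0], [521.0, 329.0]]
scene 0 [398. 229.]
scene 13 [398. 216.]
```

The open tips sit 13 mm behind the TCP, so TCP z of about 47.5 puts them about 5 mm above the deck.

Emit:
play_rows:
  deltas: [-2.5,-1,15,0,0,0,1,-2.5,-1,35,0,0,0,1,-2.5,-1,52,0,0,0,1,-2.5,-1,64,0,0,0,1,-2.5,-1,70,0,0,0,1,-2.5,-1,72.5,0,0,0,1,-2.5,-1,72.5,0,0,0,1]

```text
clock: 3.08
eef_pos: [509.7, -14.6, 48.0]
tool_rot: [3.141, 0.0, 1.999]
force: [-0.1, 0.3, 0.1]
width: 85.4
gripper_force: 0.0
```

Run:
```python
from h import *
delta((-62.4,2.6),47.5,.175)
a=get_image("wrist");b=get_image("scene")
v=np.hstack([cv2.resize(a,(480,300)),cv2.resize(b[110:260,260:420],(320,300))]);cv2.imwrite("pics/c2.png",v[:,:,::-1])
```

```text
t 3.075 tcp [509.7 -14.6  48. ] tray [-62.1   2.3] F [-0.1  0.3  0.1] w 85.40249962144111
delta [ 0.3 -0.2  0.5] [0.    0.    0.003]
```

View pics/c2.png

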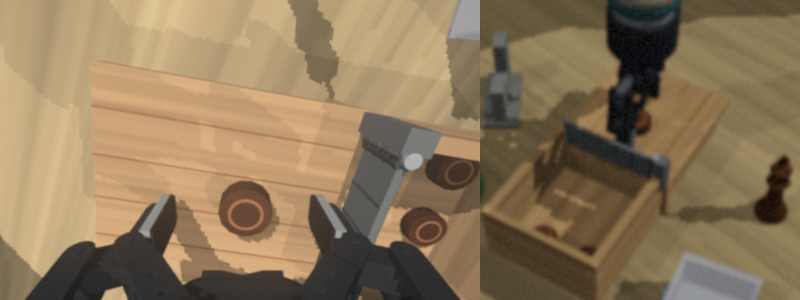

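Wrist view: the piece at (245,208) sits between the fingers, touching neither, and the gate finger is on the deck just before the gate. I'll open the gate now.

Emit:
play_rows:
  deltas: [0,4,0.5,0,0,0,1,0,8,0.5,0,0,0,1,0,12,0.5,0,0,0,1,0,16,0.5,0,0,0,1,0,20,0.5,0,0,0,1,0,22,0.5,0,0,0,1,0,22,0.5,0,0,0,1]

```text
clock: 4.05
eef_pos: [529.6, -5.6, 47.2]
tool_rot: [-3.141, 0.0, 1.999]
force: [-1.0, -2.3, 0.6]
width: 85.5
gripper_force: 1.1
```

Run:
```python
from h import *
delta((-62.4,2.6),47.5,.175)
a=get_image("wrist");b=get_image("scene")
v=np.hstack([cv2.resize(a,(480,300)),cv2.resize(b[110:260,260:420],(320,300))]);cv2.imwrite("pics/c3.png",v[:,:,::-1])
```

```text
t 4.05 tcp [529.6  -5.6  47.2] tray [-40.7   6.1] F [-1.  -2.3  0.6] w 85.46536530276026
delta [  0.4 -22.   -0.3] [-0.     0.     0.003]
```

View pics/c3.png

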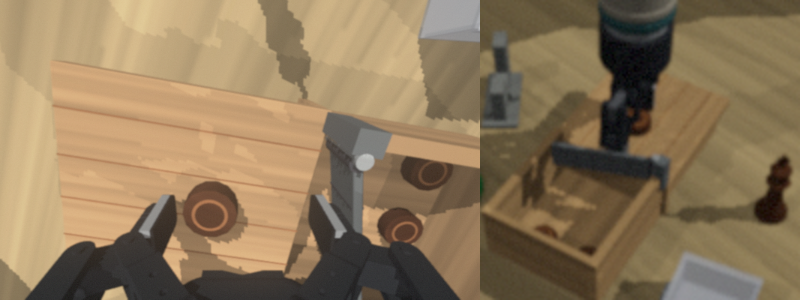

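The gate is held ajar by the gate finger and the piece is untouched. Now a slow push.

Emit:
play_rows:
  deltas: [0,3,0,0,0,0,1,0,6,0,0,0,0,1,0,10,0,0,0,0,1,0,14,0,0,0,0,1,0,19,0,0,0,0,1,0,24,0,0,0,0,1,0,29,0,0,0,0,1,0,34,0,0,0,0,1,0,39,0,0,0,0,1,0,43,0,0,0,0,1]

```text
clock: 5.4
eef_pos: [569.2, 12.5, 47.3]
tool_rot: [3.141, 0.0, 1.999]
force: [-1.1, -1.4, -0.1]
width: 85.4
gripper_force: 1.0
```

Run:
```python
from h import *
delta((-62.4,2.6),47.5,.175)
a=get_image("wrist");b=get_image("scene")
v=np.hstack([cv2.resize(a,(480,300)),cv2.resize(b[110:260,260:420],(320,300))]);cv2.imwrite("pics/c4.png",v[:,:,::-1])
```

```text
t 5.4 tcp [569.2  12.5  47.3] tray [ 2.2 13.9] F [-1.1 -1.4 -0.1] w 85.35110886070731
delta [  0.3 -65.6  -0.2] [0.    0.    0.003]
```

View pics/c4.png

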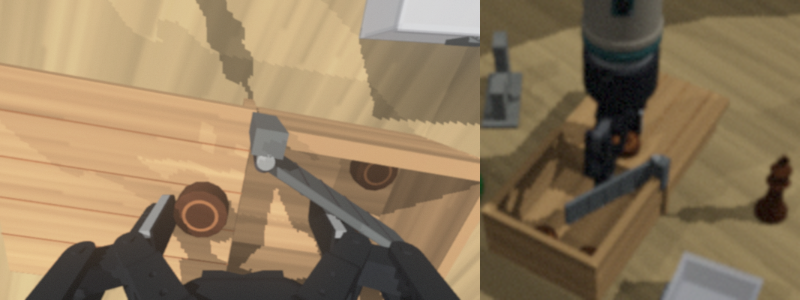

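The gate is wide open and the piece rests against the pusher, with about 30 mm to go.

Emit:
play_rows:
  deltas: [0,4,0,0,0,0,1,0,8,0,0,0,0,1,0,12,0,0,0,0,1,0,16,0,0,0,0,1,0,20,0,0,0,0,1,0,24,0,0,0,0,1,0,28,0,0,0,0,1,0,30,0,0,0,0,1,0,32,0,0,0,0,1,0,32,0,0,0,0,1]

```text
clock: 6.75
eef_pos: [598.2, 25.8, 47.3]
tool_rot: [3.141, 0.0, 1.999]
force: [0.5, -1.5, -1.3]
width: 85.7
gripper_force: 0.8
```

Run:
```python
from h import *
delta((-62.4,2.6),47.5,.175)
a=get_image("wrist");b=get_image("scene")
v=np.hstack([cv2.resize(a,(480,300)),cv2.resize(b[110:260,260:420],(320,300))]);cv2.imwrite("pics/c5.png",v[:,:,::-1])
```

```text
t 6.75 tcp [598.2  25.8  47.3] tray [33.6 19.6] F [ 0.5 -1.5 -1.3] w 85.69157789187662
delta [  0.3 -97.4  -0.2] [0.001 0.    0.003]
```

View pics/c5.png

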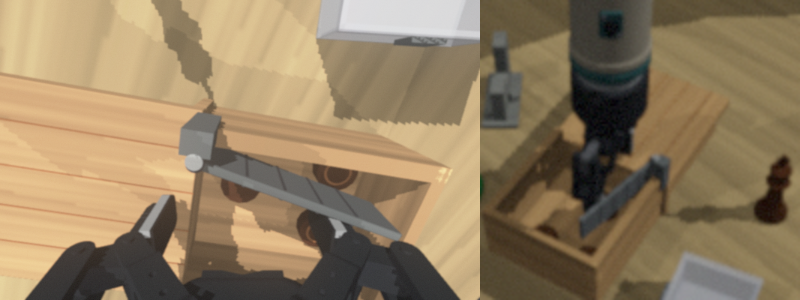

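The piece is in the bin, at (240,188) in the wrist view. I'll back out with the gate following the finger, then lift.

Emit:
play_rows:
  deltas: [0,-8,0,0,0,0,1,0,-18,0,0,0,0,1,0,-28,0,0,0,0,1,0,-38,0,0,0,0,1,0,-48,0,0,0,0,1,0,-58,0,0,0,0,1,0,-68,0,0,0,0,1,0,-78,0,0,0,0,1,0,-90,0,0,0,0,1,0,-98,0,0,0,0,1]

```text
clock: 8.1
eef_pos: [508.0, -14.7, 47.3]
tool_rot: [3.141, -0.001, 1.999]
force: [-0.1, 0.1, -0.4]
width: 85.5
gripper_force: 0.0
```

Emit:
play_rows:
  deltas: [0,-2,-5,0,0,0,1,0,-2,-25,0,0,0,1,0,-2,-60,0,0,0,1,0,-2,-100,0,0,0,1,0,-30,-140,0,0,0,1,0,-70,-150,0,0,0,1,0,-90,-150,0,0,0,1,0,-90,-150,0,0,0,1,0,-90,-150,0,0,0,1]

```text
clock: 9.22
eef_pos: [428.3, -51.8, 197.5]
tool_rot: [3.14, 0.001, 2.0]
force: [0.3, 0.4, 0.6]
width: 85.3
gripper_force: 0.0
```

Run:
```python
from h import *
delta((-62.4,2.6),47.5,.175)
a=get_image("top");b=get_image("scene")
v=np.hstack([cv2.resize(a[120:320,200:480],(420,300)),cv2.resize(b[110:310,200:440],(360,300))]);cv2.imwrite("pics/c6.png",v[:,:,::-1])
```

```text
t 9.225 tcp [428.3 -51.8 197.5] tray [-150.3  -13.6] F [0.3 0.4 0.6] w 85.34311958816419
delta [  0.4  89.1 150.2] [0.002 0.001 0.004]
```

View pics/c6.png

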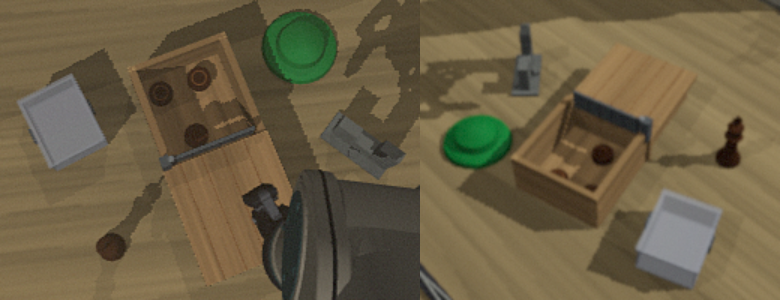

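The gate is shut, three pieces lie in the bin, the bystanders haven't moved, and the arm is clear.

```bash
python3 -c "
from cell import *
print(finish_job())"
```

```text
the job is handed in; nothing more can be done
None
```

The draughtsman is in the bin, pushed over the edge by one finger while the other held the gate open. The gate has swung shut, nothing around the tray moved, and the job was handed in at about 9.3 s.

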